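# Pull out the dispenser drawer and dial the lid to the yellow compartment

## Task

Pull the drawer of the low blue cabinet fully out to its stop. Then turn the white dial lid of the round dispenser in it by its black knob until the opening stands squarely over the compartment with the yellow mark. Leave the drawer fully out and do not disturb the other things on the bench or on the cabinet.

Things in the scene. Friction and masses are not known exactly. Their poses are not given: they have to be found in the camera images.
- cabinet: low blue steel cabinet, fixed, 200 deep (x) x 180 wide (y) x 98 high. Origin: centre of its underside; +x from its open front to its back, +y away from the robot; its front faces the robot's left. Front face at x = -100. Its 8 mm thick top (90 to 98 high) overhangs to x = -136, above the shut drawer's pull tab, so the tab is reached from the front, under the overhang, with a slanted tool
- drawer (a joint): how far the grey drawer is pulled out along the cabinet's -x axis (m): 0 = shut, 0.150 = fully out, at its stop; starts 0 to 0.012. Resists with about 2.5 N and stays where it is left. Its front is 150 mm wide, 14 to 50 mm above the bench
- handle (a point): grip point of the drawer's black pull tab, a block 20 mm wide (cabinet's y), 28 to 44 mm above the bench, standing out 38 mm from the drawer's front; the point lies in its middle, 24 mm in front of the drawer's front and 36 mm above the bench, and moves with the drawer; the cabinet's axes
- dial (a joint): angle of the white dial lid of the round dispenser in the drawer (rad): 0 = opening squarely over the yellow-marked compartment; positive = counterclockwise from there seen from above. Starts 0.7 to 1.35. Turns both ways (-1.6 to 2.4) against about 0.04 N m and stays where it is left
- knob (a point): on the lid's axis, 72 mm above the bench, moves with the drawer: grip point of the black knob, an upright bar 44 long, 14 thick, 54 to 86 mm above the bench, pinched across its 14 mm; its length runs along the line from here to opening. The axis lies 58 mm behind the drawer's front; with the drawer fully out, 56 mm in front of the overhang's edge
- opening (a point): middle of the wedge-shaped opening in the dial lid (about 40 degrees wide, 20 mm long), 32 mm from its axis; turns with the lid. A white line on the knob's top points to it. The lid is 86 mm across, its top 49 mm above the bench, on an aluminium can 92 mm across
- compartment (a point): the middle of the wanted one of the six 60-degree compartments, 32 mm from the same axis; the wanted one has a yellow floor and a yellow tab on the outside of the can; it lies toward the drawer's front and the side away from the robot and moves with the drawer
- layout_bottle: teal squeeze bottle, 42 mm across, 129 mm high, standing beside the cabinet on the side away from the robot; leave alone. Origin: centre of its underside
- flat_bar: dark flat steel bar, 229 x 42 x 8 mm, lying beside the drawer's path on the side away from the robot; leave alone. Origin: centre of its underside
- masking_tape: roll of masking tape lying flat, 92 mm across, 25 mm high; leave alone. Origin: centre of its underside
- tape_measure: yellow tape measure, 64 x 79 x 32 mm, on the cabinet's top toward its back; leave alone. Origin: centre of its underside
- hex_key: black hex key, 37 x 114 x 7 mm, lying beside the cabinet on the robot's side; leave alone. Origin: centre of its underside

How it is judged:
By the outcome, as a careful person would: the job done as asked, in the order asked, and still so for the second after the job is handed in, with the robot touching nothing.
It also fails if it takes over 48 s, if anything falls off the work surface, if the arm or the gripper's body presses on something with over 40 N, if the wrist force passes 120 N, or if a joint passes its speed limit or range.

## Robot

A 6-joint arm with a two-finger parallel gripper is mounted at the origin on a cart in front of the work surface, level with it; the furniture and walls round the work are solid. World frame = base frame: x ahead of the robot, y to its left, z up, the work surface at z = 0. Lengths are in m, angles in rad, forces in N, time in s.
With the tool pointing down it reaches from about 0.25 to 0.725 m from the base axis. Payload 4 kg.
Tool frame: the origin (TCP) lies on the centre line of the jaws, within the pads' length; the fingertips stand 22 mm ahead of it and the grasp point (between the pads) lies 3 mm ahead of it; z points along the fingers, y is the line along which they close (so a half turn about z gives the same grasp; the last joint's range is limited). The gripper opens to 85 mm and grips with 20 to 120 N. Pads are 22 mm wide; open, the fingers measure 114 mm over their backs; the gripper's body (76 mm by 85 mm) begins 54 mm behind the grasp point. The pads swing forward as they close: fully open they stand 13 mm farther back than shut.
Start: joints at [-1.226, 0.241, 0.005, 1.335, 0, 1.571], TCP at [0.169, -0.471, 0.253] pointing down, gripper open.
Joint ranges: [-2.72, 2.72], [-1.05, 1.87], [-1.09, 1.28], [-1.99, 2.15], [-1.42, 1.44], [-3.14, 3.14]. Speed limits (rad/s): [2.79, 2.79, 3.14, 3.14, 3.14, 3.14].

## Interface

Orientations are given as a unit quaternion [x, y, z, w].
In Python, from workcell import bot gives the robot as it stands.
- The arm moves only by the shell command python3 -m inch 'ROWS'. ROWS is JSON, one flat list of numbers, 7 for each row, row after row: the shift along the world's x, y, z in mm, then the turn, a rotation vector about the world's x, y, z in rad, then the opening in per cent of the stroke, from 0 (shut) to 100 (fully open). A call has 1 to 8 rows; each row is the pose to reach, as a shift and turn from the pose commanded when the call began; what a row does not reach only later rows make up. A row lasts 1/12 s, in which the tool goes at most 41.7 mm and 7.16 degrees, less where a joint would pass 70% of its speed; a pose out of reach is approached as far as the arm can. A call with a gripper value outside its range is refused whole. The fingers move at their own pace and stop on an object; the grip force is fixed at half the most. Time passes only in rows, so rows that repeat a pose let the fingers close. It gives the time, the measured TCP pose, the force, the opening and the grip force at its end, in the units of the state.
- bot.get_obs(): the state, without advancing time (a new reading comes with each control period).
- bot.camera(name): name is "side" or "top"; returns the picture (480x640x3 uint8, blue, green, red); there is no depth.
- bot.camera_info(name): a dict with "intrinsics" (3x3 intrinsics, pixels), "camera_from_world" (4x4, takes a point from world to camera coordinates). Camera axes: x right, y down, z forward; pixel columns grow to the right and rows downward; lengths in m; the calibration is good to about 2 mm. A picture is of the moment at which its call begins. camera_info takes no time and is no camera call.
- bot.job_done(): hands the job in; it is judged then, once.
Trained networks look in the newest picture that a camera, given by its name, has taken for a name from the list of things; names that differ only in an ending like _2 or _b are one class to them, and where a whole thing is asked for, a point or a joint stands for the part that bears it (a point fixed in the world has none). Each returns a list of dicts, best first, with "confidence" (0 to 1); they miss things now and then, are a little off and sometimes report something else, mostly with a low value. They report only what shows in the picture. A call takes as long as a camera call.
- bot.silhouettes(camera, target): "mask" (480x640 bool, what is visible of it) and "uv" ([column, row] in pixels, amid what is visible of it).
- bot.spot_point(camera, target): "uv" ([column, row] in pixels: a listed point, or the origin of a listed thing).
The state is a dict: "clock": time; "joint_pos": joint angles; "joint_vel": joint speeds; "tau": joint torques, N m; "eef_pos": TCP position; "tool_rot": TCP orientation; "ft_force": force on the tool from outside, world axes, zero at the start; "ft_torque": the same for the moment, N m; "grip_width": finger opening in m; "grasp_force": force on a finger pad.
Only numpy, scipy, OpenCV 4.12 (cv2) and the standard library are available. Lean on these libraries where they do the work, as an engineer would, in place of code of your own. Each camera call takes 0.05 s, during which the arm holds its last target. There are 200 camera calls.

## Working session

There is one attempt and no reset: what is moved stays moved. The work goes in short steps, Python scripts to look and compute and a shell command to move; the robot and the scene stay as the last step left them, time stands still between calls to the robot, and variables do not carry over. Pictures are saved under pics/ and viewed, at most 10 in all, crops included, and the job is handed in when it is done.

```bash
mkdir -p pics; ls
cat > h.py <<'E'
import numpy as np, cv2
from workcell import bot
def ray(cam,uv):
    i=bot.camera_info(cam);K=np.array(i["intrinsics"]);T=np.array(i["camera_from_world"])
    d=T[:3,:3].T@np.linalg.solve(K,[uv[0],uv[1],1]);o=-T[:3,:3].T@T[:3,3]
    return o,d
def at_z(cam,uv,z):
    o,d=ray(cam,uv);return o+d*(z-o[2])/d[2]
def proj(cam,p):
    i=bot.camera_info(cam);K=np.array(i["intrinsics"]);T=np.array(i["camera_from_world"])
    q=K@(T[:3,:3]@np.array(p)+T[:3,3]);return q[:2]/q[2]
def tri(a,b):
    A=np.zeros((3,3));v=np.zeros(3)
    for o,d in (a,b):
        d=d/np.linalg.norm(d);P=np.eye(3)-np.outer(d,d);A+=P;v+=P@o
    return np.linalg.solve(A,v)
E
python3 - <<'E'
from h import *
ims=[]
for c in("top","side"):
    im=bot.camera(c);cv2.imwrite(f"pics/{c}0.png",im)
    print(c,ray(c,(320,240)))
for t,z in(("handle",.036),("knob",.072),("opening",.049),("compartment",.03),("cabinet",0),("flat_bar",0),("layout_bottle",0),("masking_tape",0),("hex_key",0),("tape_measure",.098)):
    for c in("top","side"):
        r=bot.spot_point(c,t)[:2]
        print(t,c,[(np.round(x["uv"],1).tolist(),round(x["confidence"],2),np.round(at_z(c,x["uv"],z),3).tolist()) for x in r])
E
```

```text
pics
top (array([0.49940377, 0.15266917, 0.91643174]), array([ 0.13334575, -0.01105025, -0.99125861]))
side (array([ 0.24137743, -0.5925433 ,  0.76797191]), array([ 0.34852693,  0.70402643, -0.61904956]))
handle top [([389.6, 251.2], 0.46, [0.594, 0.005, 0.036])]
handle side []
knob top []
knob side [([217.9, 225.5], 0.46, [0.47, 0.338, 0.072])]
opening top []
opening side []
compartment top []
compartment side []
cabinet top [([445.3, 251.7], 0.62, [0.596, -0.116, 0.0])]
cabinet side [([387.7, 387.9], 0.56, [0.596, -0.12, 0.0])]
flat_bar top [([345.9, 192.2], 0.56, [0.724, 0.087, 0.0]), ([391.4, 252.5], 0.32, [0.596, -0.005, 0.0])]
flat_bar side [([391.9, 290.2], 0.94, [0.727, 0.075, 0.0])]
layout_bottle top [([443.2, 193.3], 0.82, [0.72, -0.117, 0.0])]
layout_bottle side [([456.0, 362.5], 0.73, [0.727, -0.128, 0.0])]
masking_tape top [([179.8, 306.2], 0.84, [0.488, 0.43, 0.0])]
masking_tape side [([215.7, 222.8], 0.94, [0.493, 0.446, 0.0]), ([390.3, 387.7], 0.64, [0.6, -0.121, 0.0])]
hex_key top [([439.9, 321.3], 0.7, [0.454, -0.1, 0.0])]
hex_key side [([306.9, 408.9], 0.61, [0.46, -0.096, 0.0])]
tape_measure top [([492.1, 236.0], 0.76, [0.615, -0.175, 0.098])]
tape_measure side [([418.6, 367.9], 0.73, [0.61, -0.17, 0.098])]
```

View pics/top0.png

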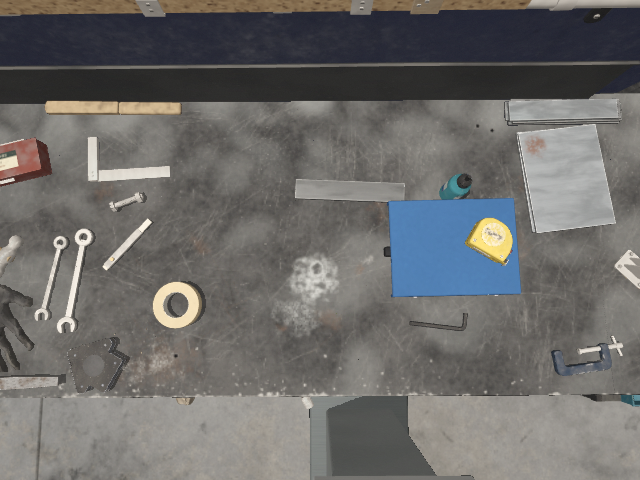

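View pics/side0.png

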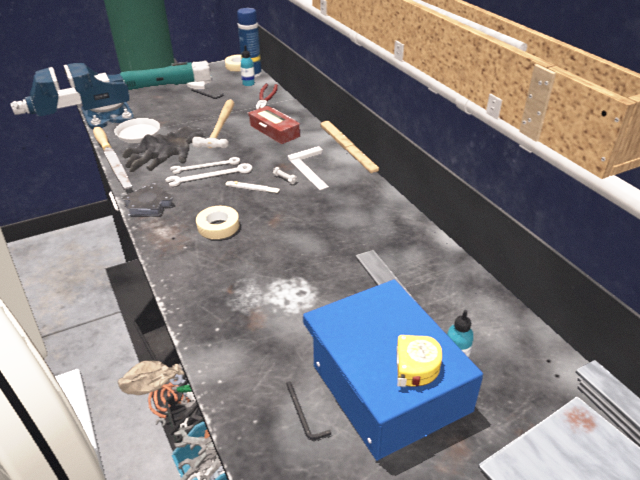

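Run:
```python
from h import *
# cabinet top outline in both cams by blue colour
for c in("top","side"):
    im=bot.camera(c)
    s=bot.silhouettes(c,"cabinet")[0];m=s["mask"].astype(np.uint8)
    cn=max(cv2.findContours(m,0,2)[0],key=cv2.contourArea)
    p=cv2.approxPolyDP(cn,6,True)[:,0]
    print(c,s["confidence"],[(q.tolist(),np.round(at_z(c,q,.098),3)[:2].tolist()) for q in p])
print(bot.get_obs())
```

```text
Traceback (most recent call last):
IndexError: list index out of range
```

The top view shows the blue cabinet at columns 389–521, rows 199–297, with the tab peeking out at (387,252). The bar is at (350,190), the bottle at (455,187) and the hex key at (440,322). I'll take the outline by colour.

Run:
```python
from h import *
from scipy.optimize import least_squares
obs={}
for c in("top","side"):
    im=cv2.imread(f"pics/{c}0.png");hsv=cv2.cvtColor(im,cv2.COLOR_BGR2HSV)
    m=cv2.inRange(hsv,(104,150,90),(118,255,255));m=cv2.morphologyEx(m,cv2.MORPH_CLOSE,np.ones((5,5)))
    if c=="top": m[:,:350]=0;m[:180]=0
    else: m[:270]=0;m[:,:290]=0
    cn=max(cv2.findContours(m,0,2)[0],key=cv2.contourArea)
    p=cv2.approxPolyDP(cv2.convexHull(cn),5,True)[:,0]
    print(c,[(q.tolist(),np.round(at_z(c,q,.098),3)[:2].tolist()) for q in p])
o=bot.get_obs();print(o["eef_pos"],o["tool_rot"],o["grip_width"])
im=cv2.imread("pics/top0.png");g=im[238:266,375:395].max(2);print(g)
```

```text
Traceback (most recent call last):
ValueError: max() iterable argument is empty
```

Run:
```python
from h import *
for c,uv in(("top",(430,260)),("side",(350,330))):
    im=cv2.imread(f"pics/{c}0.png");hsv=cv2.cvtColor(im,cv2.COLOR_BGR2HSV)
    h0=hsv[uv[1],uv[0]].astype(int);print(im.shape,h0)
    m=cv2.inRange(hsv,(int(h0[0])-6,int(h0[1])-70,int(h0[2])-35),(int(h0[0])+6,255,int(h0[2])+35));m=cv2.morphologyEx(m,cv2.MORPH_CLOSE,np.ones((5,5)))
    if c=="top": m[:,:350]=0;m[:180]=0
    else: m[:270]=0;m[:,:290]=0
    cn=max(cv2.findContours(m,0,2)[0],key=cv2.contourArea)
    p=cv2.approxPolyDP(cv2.convexHull(cn),5,True)[:,0]
    print(c,[(q.tolist(),np.round(at_z(c,q,.098),3)[:2].tolist()) for q in p])
o=bot.get_obs();print(o["eef_pos"],o["tool_rot"],o["grip_width"])
im=cv2.imread("pics/top0.png");g=im[242:262:2,378:394].max(2);print(g)
```

```text
(480, 640, 3) [106 137 180]
top [([513, 199], [0.684, -0.218]), ([520, 293], [0.509, -0.221]), ([393, 296], [0.505, 0.011]), ([389, 201], [0.682, 0.014])]
(480, 640, 3) [107 155 237]
side [([394, 279], [0.683, 0.012]), ([481, 374], [0.684, -0.221]), ([379, 422], [0.51, -0.222]), ([304, 313], [0.509, 0.01])]
[ 0.16902474 -0.4705617   0.25329666] [ 9.85173756e-01  1.71559526e-01  6.65231549e-06 -1.06874892e-05] 0.0854588981643055
[[130 130 131 129 131 132 130 128 126 124 124 124 153 174 180 180]
 [133 136 133 131 131 131 131 130 129 128 131 129 135 172 181 180]
 [134 136 135 133 131 130 131 129 104  79  79  81 134 173 182 180]
 [129 132 133 133 127 102  36  48  57  55  55  55 114 174 181 180]
 [133 132 130 128 128 105  36  49  58  60  58  59  95 172 182 182]
 [136 132 132 131 132 108  34  50  61  63  64  63  88 170 183 183]
 [132 133 136 136 136 112  33  49  62  65  65  65  85 171 181 183]
 [130 132 136 135 137 137  88  62  43  44  41  44  66 167 180 182]
 [134 135 137 138 136 136 137 139 139 138 138 137 118 161 178 180]
 [137 138 138 140 138 139 138 137 138 137 137 136 112 119 174 180]]
```

Run:
```python
from h import *
from scipy.spatial.transform import Rotation as R
for uv in((383.5,252),(383.5,246),(383.5,257)): print(at_z("top",uv,.044).round(4))
r0=R.from_quat(bot.get_obs()["tool_rot"])
for a in(55,60):
    g=R.from_euler('x',-a,degrees=True)*R.from_euler('z',np.pi/2-.345)
    print(a,g.as_rotvec().round(3),(g*r0).as_matrix().round(2).tolist())
print(r0.as_matrix().round(3).tolist(), bot.get_obs()["clock"])
```

```text
[0.592  0.0181 0.044 ]
[0.6039 0.0178 0.044 ]
[0.5822 0.0184 0.044 ]
55 [-0.833  0.586  1.125] [[0.0, 1.0, -0.0], [0.57, -0.0, -0.82], [-0.82, 0.0, -0.57]]
60 [-0.908  0.639  1.106] [[0.0, 1.0, -0.0], [0.5, -0.0, -0.87], [-0.87, 0.0, -0.5]]
[[0.941, 0.338, 0.0], [0.338, -0.941, 0.0], [0.0, -0.0, -1.0]] 1.2
```

```bash
python3 -m inch '[425,641,-30,-0.908,0.639,1.106,60, 425,641,-30,-0.908,0.639,1.106,60, 425,641,-30,-0.908,0.639,1.106,60, 425,641,-30,-0.908,0.639,1.106,60, 425,641,-30,-0.908,0.639,1.106,60, 425,641,-30,-0.908,0.639,1.106,60, 425,641,-30,-0.908,0.639,1.106,60, 425,641,-30,-0.908,0.639,1.106,60]'; python3 -c "
from workcell import bot
print(bot.get_obs()['joint_pos'])"
```

```text
clock: 1.87
eef_pos: [0.354, -0.1918, 0.2415]
tool_rot: [0.806, 0.484, -0.239, 0.243]
ft_force: [0.3, -0.4, -0.1]
grip_width: 0.051
grasp_force: 0.0
[-0.04167774  0.12465218 -0.35164526  1.25476378 -0.67925648  2.07424723]
```

```bash
cat >> h.py <<'E'
from scipy.spatial.transform import Rotation as R
def rem(a=60,yaw=0):  # rotvec to target: closing line at yaw from world x, tilt a deg toward -y
    r=R.from_quat(bot.get_obs()["tool_rot"])
    t=R.from_euler('x',-a,degrees=True)*R.from_euler('z',yaw)*R.from_matrix([[0,1,0],[1,0,0],[0,0,-1]])
    return (t*r.inv()).as_rotvec().round(3)
E
python3 -c "
from h import *
print(rem())"
```

```text
[-0.327  0.235  0.396]
```

```bash
python3 -m inch '[240,362,-30,-0.327,0.235,0.396,60, 240,362,-30,-0.327,0.235,0.396,60, 240,362,-30,-0.327,0.235,0.396,60, 240,362,-30,-0.327,0.235,0.396,60, 240,362,-30,-0.327,0.235,0.396,60, 240,362,-30,-0.327,0.235,0.396,60, 240,362,-30,-0.327,0.235,0.396,60, 240,362,-30,-0.327,0.235,0.396,60]'; python3 -c "
from h import *
print(rem(),bot.get_obs()['joint_pos'].round(2))"
```

```text
clock: 2.53
eef_pos: [0.537, 0.0858, 0.2166]
tool_rot: [0.614, 0.611, -0.355, 0.351]
ft_force: [0.8, -0.5, -0.8]
grip_width: 0.0511
grasp_force: 0.0
[-0.001 -0.003  0.006] [ 0.55  0.77  0.32  1.86 -0.83  2.46]
```

```bash
python3 -m inch '[30,50,-10,0,0,0,60, 57,64,-45,0,0,0,60, 57,64,-85,0,0,0,60, 57,64,-120,0,0,0,60, 57,64,-150,0,0,0,60, 57,64,-170,0,0,0,60, 57,64,-178,0,0,0,60, 57,64,-178,0,0,0,60]'
python3 - <<'E'
from h import *
print(rem(),bot.get_obs()['joint_pos'].round(2))
for c in("top","side"): cv2.imwrite(f"pics/{c}1.png",bot.camera(c))
a=cv2.imread("pics/top1.png")[130:330,280:480];b=cv2.imread("pics/side1.png")[220:420,240:440]
cv2.imwrite("pics/v1.png",cv2.resize(np.hstack([a,b]),(800,400)))
E
```

```text
clock: 3.2
eef_pos: [0.5923, 0.1469, 0.0367]
tool_rot: [0.613, 0.611, -0.357, 0.351]
ft_force: [0.5, -1.0, 0.1]
grip_width: 0.0514
grasp_force: 0.0
[ 0.001 -0.007  0.007] [ 0.58  1.13  0.57  1.78 -0.8   2.5 ]
```

View pics/v1.png

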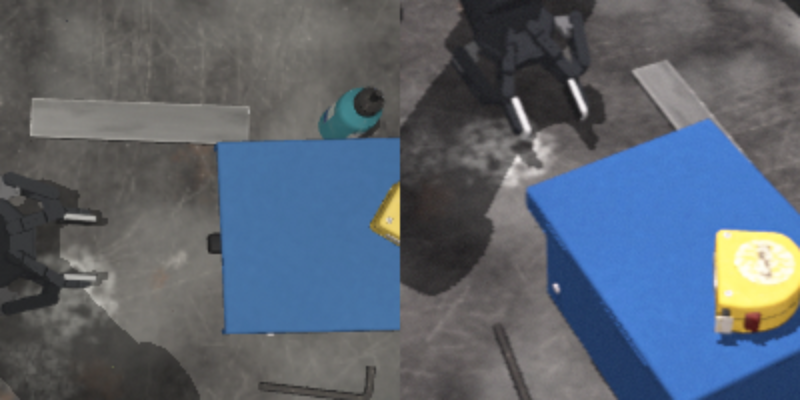

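The gripper (left) stands in front of the tab at (215,243) with its jaws straddling the tab's line. I'll move in and close.

```bash
python3 -m inch '[1,-35,1,0,0,0,60, 1,-70,1,0,0,0,60, 1,-100,1,0,0,0,60, 1,-120,1,0,0,0,60, 1,-130,1,0,0,0,60, 1,-135,1,0,0,0,60, 1,-135,1,0,0,0,30, 1,-135,1,0,0,0,0]';python3 -m inch '[0,0,0,0,0,0,0, 0,0,0,0,0,0,0, 0,0,0,0,0,0,0, 0,0,0,0,0,0,0]'
```

```text
clock: 3.97
eef_pos: [0.5951, 0.0136, 0.0413]
tool_rot: [0.615, 0.611, -0.354, 0.351]
ft_force: [0.1, 0.4, 0.3]
grip_width: 0.0281
grasp_force: 0.0
clock: 4.3
eef_pos: [0.596, 0.0141, 0.0412]
tool_rot: [0.614, 0.611, -0.353, 0.353]
ft_force: [4.9, 2.6, 3.2]
grip_width: 0.0187
grasp_force: 60.5
```

```bash
python3 -m inch '[0,10,0,0,0,0,0, 0,30,0,0,0,0,0, 0,50,0,0,0,0,0, -1,70,0,0,0,0,0, -1,90,0,0,0,0,0, -1,110,0,0,0,0,0, -1,125,0,0,0,0,0, -1,135,0,0,0,0,0]';python3 -m inch '[0,5,0,0,0,0,0, 0,10,0,0,0,0,0, 0,13,0,0,0,0,0, 0,15,0,0,0,0,0, 0,16,0,0,0,0,0, 0,16,0,0,0,0,0]'
```

```text
clock: 4.97
eef_pos: [0.5938, 0.149, 0.0412]
tool_rot: [0.613, 0.612, -0.355, 0.352]
ft_force: [3.6, -3.3, 4.3]
grip_width: 0.0188
grasp_force: 60.2
clock: 5.47
eef_pos: [0.5936, 0.1631, 0.0412]
tool_rot: [0.613, 0.611, -0.356, 0.352]
ft_force: [2.5, -2.5, 5.3]
grip_width: 0.0189
grasp_force: 60.5
```

```bash
python3 -m inch '[0,2,0,0,0,0,0, 0,4,0,0,0,0,0, 0,6,0,0,0,0,0, 0,6,0,0,0,0,0]'
```

```text
clock: 5.8
eef_pos: [0.5936, 0.1633, 0.0411]
tool_rot: [0.612, 0.61, -0.36, 0.352]
ft_force: [3.3, -23.4, 3.6]
grip_width: 0.0184
grasp_force: 60.4
```

```bash
python3 -m inch '[0,-5,0,0,0,0,0, 0,-5,0,0,0,0,20, 0,-5,0,0,0,0,50, 0,-5,0,0,0,0,50, 0,-5,0,0,0,0,50]';python3 -m inch '[0,20,0,0,0,0,50, 0,50,0,0,0,0,50, 0,75,10,0,0,0,50, 0,85,40,0,0,0,50, 0,85,80,0,0,0,50, 0,85,120,0,0,0,50, 0,85,120,0,0,0,50]'
cat > m.py <<'E'
from h import *
import sys
k=sys.argv[1]
print(rem(0),bot.get_obs()['joint_pos'].round(2))
for c in("top","side"): cv2.imwrite(f"pics/{c}{k}.png",bot.camera(c))
for t,z in(("handle",.036),("knob",.072),("opening",.049),("compartment",.045)):
    u={}
    for c in("top","side"):
        r=bot.spot_point(c,t)[:2]
        print(t,c,[(np.round(x["uv"],1).tolist(),round(x["confidence"],2),np.round(at_z(c,x["uv"],z),4).tolist()) for x in r])
a=cv2.imread(f"pics/top{k}.png")[170:320,260:410];b=cv2.imread(f"pics/side{k}.png")[220:370,240:390]
cv2.imwrite(f"pics/v{k}.png",cv2.resize(np.hstack([a,b]),(800,400),interpolation=cv2.INTER_CUBIC))
E
python3 m.py 2
```

```text
clock: 6.22
eef_pos: [0.5926, 0.1649, 0.0394]
tool_rot: [0.614, 0.611, -0.356, 0.35]
ft_force: [-0.7, 0.1, -1.2]
grip_width: 0.0426
grasp_force: 0.0
clock: 6.8
eef_pos: [0.5862, 0.2404, 0.1607]
tool_rot: [0.617, 0.616, -0.341, 0.353]
ft_force: [0.3, 1.1, 1.5]
grip_width: 0.0429
grasp_force: 0.0
[1.025e+00 1.700e-02 1.000e-03] [ 0.69  1.12  0.9   2.15 -0.73  2.58]
handle top [([314.8, 256.1], 0.72, [0.5857, 0.1534, 0.036]), ([361.0, 248.1], 0.36, [0.601, 0.0614, 0.036])]
handle side [([312.9, 274.4], 0.88, [0.5932, 0.1508, 0.036])]
knob top [([359.7, 249.6], 0.91, [0.594, 0.0677, 0.072])]
knob side []
opening top [([341.1, 260.9], 0.91, [0.5746, 0.1021, 0.049])]
opening side [([317.8, 289.6], 0.64, [0.5764, 0.0959, 0.049]), ([218.8, 221.9], 0.25, [0.4838, 0.3798, 0.049])]
compartment top [([340.2, 245.0], 0.98, [0.6064, 0.1032, 0.045]), ([446.4, 192.9], 0.23, [0.7097, -0.1102, 0.045])]
compartment side [([335.1, 283.0], 0.83, [0.6149, 0.1009, 0.045])]
```

View pics/v2.png

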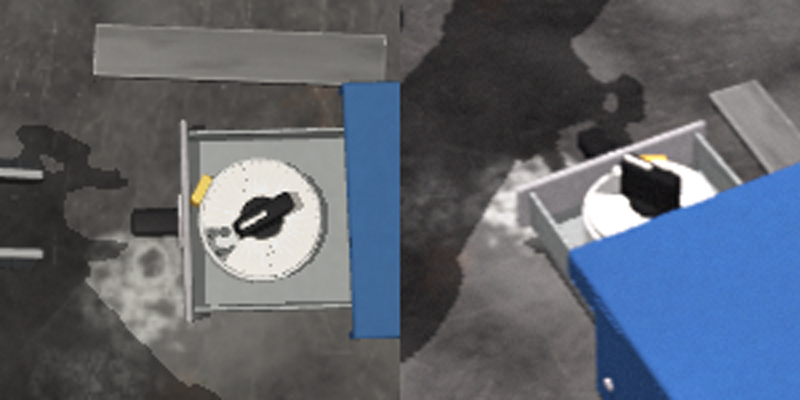

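The top crop shows the knob at crop (263,215), i.e. pixel (358.6,250.6), with its white line pointing down-left to the opening at (217,240). The yellow tab is at (202,190). Next I'll measure the angles.

```bash
cat > ang.py <<'E'
from h import *
import sys
im=cv2.imread(sys.argv[1]);hsv=cv2.cvtColor(im,cv2.COLOR_BGR2HSV)
x0,y0,x1,y1=325,225,388,282
roi=lambda m:np.where(np.pad(np.ones((y1-y0,x1-x0),bool),((y0,480-y1),(x0,640-x1))),m,0).astype(np.uint8)
w=roi(cv2.inRange(hsv,(0,0,205),(180,50,255)))
n,l,s,ce=cv2.connectedComponentsWithStats(w)
k=1+np.argmax(s[1:,4]);cn=max(cv2.findContours((l==k).astype(np.uint8),0,1)[0],key=cv2.contourArea)
hull=cv2.convexHull(cn);e=cv2.fitEllipse(hull);print("lid",np.round(e[0],1),np.round(e[1],1))
C=at_z("top",e[0],.049);rr=[np.linalg.norm(at_z("top",q,.049)-C) for q in hull[:,0]];print("C",C.round(4),"r",np.mean(rr).round(4))
yel=roi(cv2.inRange(hsv,(15,110,120),(35,255,255)));uv=np.argwhere(yel)[:,::-1].mean(0);print("yel",uv,yel.sum()/1)
for z in(.035,.045):
    p=at_z("top",uv,z)-C;print("yellow",z,np.linalg.norm(p[:2]).round(4),np.degrees(np.arctan2(p[1],p[0])).round(1))
sp=[("opening",.049,None),("compartment",.045,None)]
for k in range(1,n):
    if 4<s[k,4]<60: 
        p=np.argwhere(l==k)[:,::-1].astype(float)
        print("blob",ce[k].round(1),s[k,4],(at_z("top",ce[k],.086)-C).round(4))
bl=roi((hsv[...,2]<60).astype(np.uint8)*255)
n,l,s,ce=cv2.connectedComponentsWithStats(bl);
for k in range(1,n):
  if s[k,4]>25: print("dark",ce[k].round(1),s[k].tolist(),(at_z("top",ce[k],.08)-C).round(4))
E
python3 ang.py pics/top2.png
python3 -c "
import cv2
a=cv2.imread('pics/top2.png')[222:284,322:392]
cv2.imwrite('pics/v3.png',cv2.resize(a,None,fx=9,fy=9,interpolation=cv2.INTER_NEAREST))"
```

```text
lid [357.  251.9] [44.6 45.4]
C [0.592  0.0708 0.049 ] r 0.0442
yel [334.78571429 240.92857143] 10710.0
yellow 0.035 0.0488 60.7
yellow 0.045 0.0486 62.3
blob [327.  247.5] 6 [0.0048 0.0596 0.037 ]
blob [354.6 252.1] 11 [-0.0042  0.0079  0.037 ]
dark [359.  250.3] [348, 242, 22, 17, 213] [-0.0002 -0.0009  0.031 ]
```

View pics/v3.png

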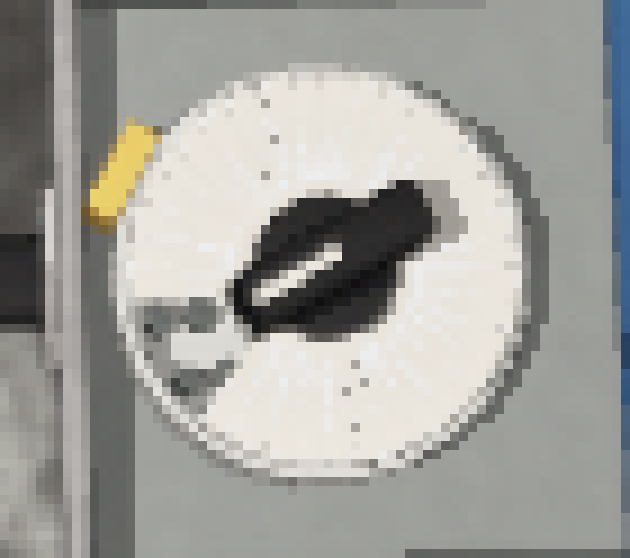

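Opening and knob line are at 118° (world, from +x) and the yellow compartment at about 61°, so the dial reads about +1.0 rad, which is within the stated start range. I'll bring the tool upright above the knob.

```bash
python3 -c "
from h import *
print(rem(0,.489),bot.get_obs()['eef_pos'])"
```

```text
[1.011 0.258 0.441] [0.58479698 0.23821609 0.15275752]
```

```bash
python3 -m inch '[8,-15,25,1.011,0.258,0.441,45, 8,-35,25,1.011,0.258,0.441,45, 8,-55,25,1.011,0.258,0.441,45, 8,-75,25,1.011,0.258,0.441,45, 8,-95,25,1.011,0.258,0.441,45, 8,-115,25,1.011,0.258,0.441,45, 8,-140,25,1.011,0.258,0.441,45, 8,-168,25,1.011,0.258,0.441,45]'; python3 -m inch '[0,0,0,0,0,0,45, 0,0,0,0,0,0,45]'; python3 -c "
from h import *
print(rem(0,.489),bot.get_obs()['joint_pos'].round(2))"
```

```text
clock: 7.97
eef_pos: [0.593, 0.0705, 0.1805]
tool_rot: [0.536, 0.842, -0.042, 0.046]
ft_force: [1.0, -0.4, 0.0]
grip_width: 0.0385
grasp_force: 0.0
clock: 8.13
eef_pos: [0.5932, 0.0654, 0.1798]
tool_rot: [0.542, 0.838, -0.046, 0.047]
ft_force: [-0.5, 0.5, 0.7]
grip_width: 0.0385
grasp_force: 0.0
[0.126 0.033 0.066] [ 0.17  0.46  0.13  1.23 -0.13  1.32]
```

```bash
python3 -m inch '[0,5,0,0.126,0.033,0.066,45, 0,5,-20,0.126,0.033,0.066,45, 0,5,-20,0.126,0.033,0.066,45]'; python3 -c "
from h import *
print(rem(0,.489))"
```

```text
clock: 8.38
eef_pos: [0.5914, 0.0755, 0.1557]
tool_rot: [0.511, 0.859, -0.002, -0.002]
ft_force: [-1.4, -0.5, -0.5]
grip_width: 0.0384
grasp_force: 0.0
[ 0.001 -0.006 -0.009]
```

```bash
python3 -m inch '[1,-5,-20,0,0,-0.009,45, 1,-5,-35,0,0,-0.009,45, 1,-5,-45,0,0,-0.009,45]'
python3 - <<'E'
from h import *
print(rem(0,.489),bot.get_obs()["eef_pos"].round(4))
a=bot.camera("top")[200:300,310:410];b=bot.camera("side")[240:340,270:370]
cv2.imwrite("pics/v4.png",cv2.resize(np.hstack([a,b]),(800,400),interpolation=cv2.INTER_CUBIC))
E
```

```text
clock: 8.63
eef_pos: [0.5927, 0.0721, 0.112]
tool_rot: [0.514, 0.858, -0.001, -0.001]
ft_force: [0.6, 0.2, -0.4]
grip_width: 0.0383
grasp_force: 0.0
[ 0.001 -0.003 -0.002] [0.5927 0.0721 0.112 ]
```

View pics/v4.png

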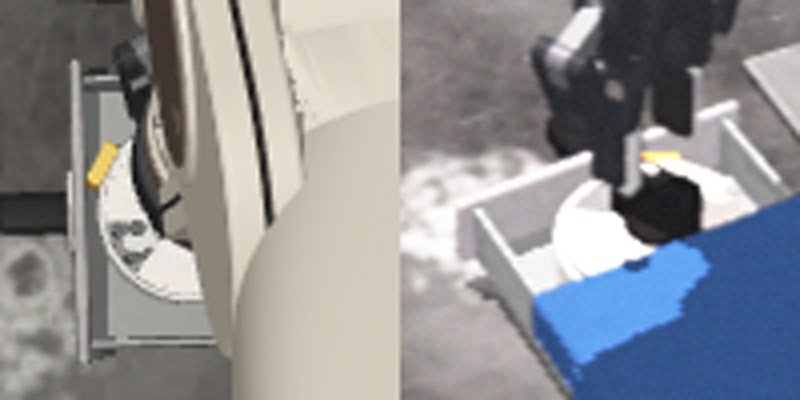

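The fingers straddle the black knob in the side view (crop 640,200). I'll descend.

```bash
python3 -m inch '[0,-1,-10,0,0,0,45, 0,-1,-20,0,0,0,45, 0,-1,-28,0,0,0,45, 0,-1,-33,0,0,0,45, 0,-1,-33,0,0,0,45]'
```

```text
clock: 9.15
eef_pos: [0.593, 0.0693, 0.0795]
tool_rot: [0.515, 0.857, -0.001, -0.001]
ft_force: [0.9, 0.3, 0.0]
grip_width: 0.0386
grasp_force: 0.0
```

```bash
python3 -m inch '[0,0,0,0,0,0,10, 0,0,0,0,0,0,0, 0,0,0,0,0,0,0, 0,0,0,0,0,0,0]'; python3 -c "
from h import *
print(rem(0,.489),bot.get_obs()['ft_torque'])"
```

```text
clock: 9.48
eef_pos: [0.5947, 0.0695, 0.0817]
tool_rot: [0.515, 0.857, 0.001, 0.001]
ft_force: [0.8, 0.7, 0.4]
grip_width: 0.0128
grasp_force: 61.8
[-0.     0.002  0.001] [ 0.05191857 -0.11168601  0.0237161 ]
```

```bash
python3 -m inch '[0,0,0,0,0,-0.05,0, 0,0,0,0,0,-0.15,0, 0,0,0,0,0,-0.25,0, 0,0,0,0,0,-0.35,0, 0,0,0,0,0,-0.45,0, 0,0,0,0,0,-0.54,0, 0,0,0,0,0,-0.62,0, 0,0,0,0,0,-0.7,0]';python3 -c "
from h import *
print(rem(0,-.509),bot.get_obs()['ft_torque'],bot.get_obs()['eef_pos'])"
```

```text
clock: 10.15
eef_pos: [0.595, 0.0695, 0.0817]
tool_rot: [0.779, 0.627, 0.001, 0.001]
ft_force: [1.0, -0.3, -0.9]
grip_width: 0.0125
grasp_force: 61.9
[ 0.     0.003 -0.294] [ 0.04219523 -0.24529245  0.06131639] [0.5949633  0.06954238 0.08168151]
```

```bash
python3 -m inch '[0,0,0,0,0,-0.08,0, 0,0,0,0,0,-0.16,0, 0,0,0,0,0,-0.23,0, 0,0,0,0,0,-0.28,0, 0,0,0,0,0,-0.295,0, 0,0,0,0,0,-0.295,0]';python3 -c "
from h import *
print(rem(0,-.509),bot.get_obs()['ft_torque'],bot.get_obs()['eef_pos'])"
```

```text
clock: 10.65
eef_pos: [0.5951, 0.0695, 0.0817]
tool_rot: [0.862, 0.508, 0.001, 0.001]
ft_force: [2.8, 0.9, 0.2]
grip_width: 0.0127
grasp_force: 61.8
[-0.     0.003 -0.003] [ 0.05742843 -0.54444799  0.00064556] [0.59507155 0.06951429 0.08168935]
```

```bash
python3 -m inch '[0,0,0,0,0,0,20, 0,0,0,0,0,0,40, 0,0,0,0,0,0,40, 0,0,0,0,0,0,40]';python3 -m inch '[0,0,15,0,0,0,40, 0,0,45,0,0,0,40, 0,0,80,0,0,0,40, 0,0,110,0,0,0,40, -40,20,130,0,0,0,40, -80,40,130,0,0,0,40, -120,60,130,0,0,0,40, -160,80,130,0,0,0,40]';python3 -m inch '[-40,20,0,0,0,0,40, -60,60,0,0,0,0,40, -60,100,0,0,0,0,40]'; python3 m.py 5; python3 ang.py pics/top5.png;python3 -c "
import cv2,numpy as np
a=cv2.imread('pics/top5.png')[222:284,322:392]
b=cv2.resize(a,None,fx=6,fy=6,interpolation=cv2.INTER_NEAREST)
c=cv2.resize(cv2.imread('pics/top5.png')[60:432,160:],(380,372*380//480));c=np.vstack([c,np.zeros((372-c.shape[0],380,3),np.uint8)])
cv2.imwrite('pics/v6.png',np.hstack([b,c])[:, :800])"
```

```text
clock: 10.98
eef_pos: [0.5936, 0.0694, 0.081]
tool_rot: [0.862, 0.508, -0.0, 0.0]
ft_force: [0.6, -0.2, 0.2]
grip_width: 0.0338
grasp_force: 0.0
clock: 11.65
eef_pos: [0.4468, 0.1427, 0.2115]
tool_rot: [0.862, 0.507, 0.001, 0.0]
ft_force: [0.4, 1.4, 0.7]
grip_width: 0.0342
grasp_force: 0.0
clock: 11.9
eef_pos: [0.3839, 0.2379, 0.2114]
tool_rot: [0.862, 0.507, -0.001, 0.0]
ft_force: [1.1, -0.3, 0.5]
grip_width: 0.0338
grasp_force: 0.0
[ 0.002 -0.002  0.507] [ 0.56  0.17 -0.19  1.21 -0.    2.63]
handle top [([317.8, 254.9], 0.92, [0.588, 0.1475, 0.036]), ([442.4, 320.9], 0.69, [0.457, -0.0946, 0.036])]
handle side [([311.4, 277.6], 0.89, [0.5866, 0.1439, 0.036]), ([333.4, 284.8], 0.73, [0.6144, 0.1066, 0.036])]
knob top [([358.0, 247.3], 0.84, [0.5984, 0.0708, 0.072])]
knob side [([335.5, 285.5], 0.87, [0.5985, 0.0689, 0.072])]
opening top [([342.3, 244.6], 0.79, [0.6067, 0.0993, 0.049])]
opening side [([332.6, 288.3], 0.9, [0.6021, 0.0865, 0.049])]
compartment top [([342.3, 244.0], 0.84, [0.6084, 0.0991, 0.045])]
compartment side [([332.7, 282.1], 0.69, [0.6121, 0.1052, 0.045])]
lid [357.  251.8] [45.5 46. ]
C [0.5923 0.0706 0.049 ] r 0.045
yel [339.60655738 242.76229508] 31110.0
yellow 0.035 0.0386 59.1
yellow 0.045 0.0385 61.2
blob [328.7 238. ] 43 [0.0225 0.0563 0.037 ]
blob [327. 247.] 9 [0.0054 0.0597 0.037 ]
blob [354.5 247. ] 16 [0.0051 0.0081 0.037 ]
blob [329.6 270.5] 30 [-0.0387  0.0553  0.037 ]
dark [362.1 248.5] [352, 243, 18, 13, 60] [ 0.0029 -0.0068  0.031 ]
dark [356.9 253. ] [348, 247, 19, 12, 63] [-0.0056  0.0033  0.031 ]
```

View pics/v6.png

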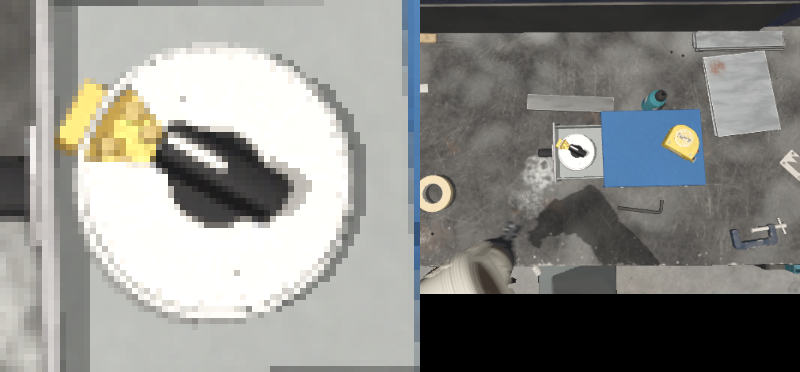

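Run:
```python
from h import *
C=np.array([.5922,.0706])
def pts(m,z): return np.array([at_z("top",uv,z)[:2] for uv in np.argwhere(m)[:,::-1]])
ang=lambda P:np.degrees(np.arctan2(P[:,1]-C[1],P[:,0]-C[0]))
for k in(2,5):
    im=cv2.imread(f"pics/top{k}.png");hsv=cv2.cvtColor(im,cv2.COLOR_BGR2HSV)
    box=np.zeros((480,640),bool);box[225:282,325:388]=1
    y=(cv2.inRange(hsv,(15,70,90),(35,255,255))>0)&box
    P=pts(y,.048);r=np.linalg.norm(P-C,axis=1);a=ang(P)
    for n,s in(("wedge",(r>.02)&(r<.043)),("tab",r>.0445)):
        if s.any(): print(k,n,s.sum(),a[s].mean().round(1),a[s].min().round(1),a[s].max().round(1))
    b=np.zeros_like(box);b[242:256,349:363]=1
    # bright line within knob: weighted PCA on upscaled
    g=hsv[...,2].astype(float); 
    dark=cv2.morphologyEx(((g<110)&box).astype(np.uint8),cv2.MORPH_CLOSE,np.ones((5,5)))
    w=(dark>0)&b&(g>120); P=pts(w,.086); G=g[w]-60
    mu=np.average(P,axis=0,weights=G);v=np.linalg.eigh(np.cov(P.T,aweights=G))[1][:,1];v*=np.sign(v[1])
    print(k,"line",w.sum(),np.degrees(np.arctan2(v[1],v[0])).round(1),mu.round(4))
# cabinet overhang front edge yaw & drawer
im=cv2.imread("pics/top5.png");hsv=cv2.cvtColor(im,cv2.COLOR_BGR2HSV)
m=cv2.inRange(hsv,(100,90,120),(114,255,255))
def fit(Q): 
    v=cv2.fitLine(np.float32(Q),cv2.DIST_HUBER,0,.01,.01).ravel();return np.degrees(np.arctan2(v[1],v[0])).round(2)
row=[at_z("top",(380+np.argmax(m[r,380:500]>0),r),.098)[:2]*1000 for r in range(206,292)]
top=[at_z("top",(c,185+np.argmax(m[185:230,c]>0)),.098)[:2]*1000 for c in range(396,508)]
bot_=[at_z("top",(c,285+np.max(np.nonzero(m[285:310,c])[0])),.098)[:2]*1000 for c in range(400,512)]
print("front edge",fit(row),"far side",fit(top),"near side",fit(bot_))
```

```text
2 tab 55 63.7 49.3 78.0
2 line 24 119.8 [0.5878 0.0789]
5 wedge 107 59.5 40.2 79.0
5 tab 55 63.7 49.3 78.0
5 line 27 60.1 [0.5975 0.0788]
front edge 0.91 far side -88.78 near side -88.83
```

The opening frames the yellow compartment. Its wedge spans 40–79° (centre 59.6°) against the compartment at about 61°. The lid centre is within 0.1 px of where it was before the turn, so the drawer is still at its stop, and the other things look undisturbed. I'm handing in.

```bash
python3 -c "
from workcell import bot
print(bot.job_done())"
```

```text
the job is handed in; nothing more can be done
None
```

The drawer is out at its stop, the dial opening is over the yellow-marked compartment to within about 2° by my camera measurement, nothing else looks disturbed, and the job is handed in at about 12 s on the robot's clock.

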